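# Slide a hook hanger into its bench rail until it latches

### The arm

A 6-joint arm with a two-finger parallel gripper is mounted at the origin on a cart in front of the work surface, level with it; the furniture and walls round the work are solid. World frame = base frame: x ahead of the robot, y to its left, z up, the work surface at z = 0. Lengths are in m, angles in rad, forces in N, time in s.
With the tool pointing down it reaches from about 0.325 to 0.775 m from the base axis. Payload 5.5 kg.
Tool frame: the origin (TCP) lies between the finger pads; the fingertips stand 14 mm ahead of it and the grasp point (between the pads) lies 5 mm behind it (robot.tip_extent is the distance from the TCP to the fingertips, in m); z points along the fingers, x is the direction in which the jaws open and shut, and the axes are right-handed (so a half turn about z gives the same grasp; the last joint's range is limited). The gripper opens to 88 mm and grips with 3 to 60 N. Pads are 20 mm wide; open, the fingers measure 115 mm over their backs; the gripper's body (75 mm by 178 mm) begins 61 mm behind the grasp point.
Start: joints at [-1.166, 0.091, 1.231, -0, 1.82, -0.057], TCP at [0.267, -0.537, 0.217] pointing down, gripper open.
Joint ranges: [-2.87, 2.87], [-0.86, 2.18], [0.17, 2.46], [-1.51, 4.65], [0.06, 2.69], [-2.65, 2.65]. Speed limits (rad/s): [2.57, 2.57, 3.01, 3.14, 3.14, 3.14].

### API

Orientations are given as a rotation vector (axis times angle).
In Python, from bench import sensors, capture, get_calibration, robot, nets gives the robot as it stands.
- The arm moves only by the tool step_arm, never from a script. Its argument "moves" is one flat list of numbers, 4 for each row, row after row: the shift along the tool's x, y, z in m, then the turn about the tool's z in degrees. In form: [x, y, z, spin, x, y, z, spin, ...]. A call has 1 to 8 rows; each row is the pose to reach, as a shift and turn from the pose measured when the call began, along the tool's axes at that moment; what a row does not reach only later rows make up. A row lasts 1/10 s, in which the tool goes at most 50 mm and 8.59 degrees, less where a joint would pass 70% of its speed; a pose out of reach is approached as far as the arm can. A call with a gripper value outside its range is refused whole. "gripper" is the closure in counts, from 0 (fully open) to 255 (shut), set as the call begins (left out, the last holds). The fingers move at their own pace and stop on an object; "grip_force" is the grip in N (left out, the last holds). Time passes only in rows, so rows that repeat a pose let the fingers close. It gives the time, the measured TCP pose, the force and the opening at its end, in the units of the state.
- sensors.get_obs(): the state, without advancing time (a new reading comes with each control period).
- capture(name): name is "side" or "top" or "wrist"; returns the picture (384x512x3 uint8, red, green, blue); there is no depth.
- get_calibration(name): a dict with "camera_matrix" (3x3 intrinsics, pixels), "pose" (4x4, takes a point from camera to world coordinates); the wrist camera has in their place "tool_from_camera" (4x4, takes a point from camera to tool coordinates, whose origin is the TCP and whose axes are the tool frame's). Camera axes: x right, y down, z forward; pixel columns grow to the right and rows downward; lengths in m; the calibration is good to about 2 mm. A picture is of the moment at which its call begins: read the wrist's pose just before it. get_calibration takes no time and is no camera call.
- robot.job_done(): hands the job in, once; it reports no verdict.
Trained networks look in the newest picture that a camera, given by its name, has taken for a name from the list of things; names that differ only in an ending like _2 or _b are one class to them, and where a whole thing is asked for, a point or a joint stands for the part that bears it (a point fixed in the world has none). Each returns a list of dicts, best first, with "score" (0 to 1); they miss things now and then, are a little off and sometimes report something else, mostly with a low value. They report only what shows in the picture. A call takes as long as a camera call.
- nets.search_frame(name, camera): "centre" ([x, y, z] in m, in world coordinates, good to about 4 mm: the middle of the surface that is visible of it).
- nets.cut_out(name, camera): "region" (384x512 bool, what is visible of it).
- nets.spot_point(name, camera): "centre" ([x, y, z] in m, in world coordinates, good to about 4 mm: a listed point, or the origin of a listed thing).
The state is a dict: "time_s": time; "q": joint angles; "joint_velocities": joint speeds; "tau": joint torques, N m; "ee_pos": TCP position; "orientation": TCP orientation; "wrist_force": force on the tool from outside, world axes, zero at the start; "moment": the same for the moment, N m; "width": finger opening in m.
Only numpy, scipy, OpenCV 4.12 (cv2) and the standard library are available. Lean on these libraries where they do the work, as an engineer would, in place of code of your own. Each camera call takes 0.05 s, during which the arm holds its last target.

### The job

Take the hook hanger off its wooden parking block, enter its foot at the open orange end of the bench rail, and slide it gently along until it comes up against the hidden sprung stop and the catch snaps up behind it, then let go so that it stays latched. The latching place is clamped at an unknown spot inside the rail, so feel for it and never force the hanger; leave the block and the press dies where they are.

Things in the scene. Friction and masses are not known exactly. Their poses are not given: they have to be found in the camera images.
- hanger: Hook hanger, about 120 g. Origin: centre of the underside of its white glider foot; z up, y along the foot, which is 50 mm long (y), 21 mm wide (x; 16 mm over the last 4 mm at each end), 10 mm high. Above it a steel neck 8 mm wide (x), 28 mm long, then a steel yoke plate at z 27 to 32 mm (x -32 to +14, y +-17 mm). It stands upright on the parking block at the start.
- hanger_tab (a point): Middle of the hanger's blue upright grip tab, 50.5 mm above the foot's underside: 10 mm thick (hanger x), 34 mm long (hanger y), from 32 to 69 mm above the underside. Pinch it across its thickness, from above; the fingertips should end 5 mm above the yoke plate (37 mm above the foot's underside).
- hanger_hook (a point): Lowest bend of the steel hook, 27 mm below the foot's underside and 40 mm to the hanger's -x side. The hook's stem hangs from the yoke at x -29 mm, clear of the rail's side; the hook reaches out to x -54 mm and down to z -30 mm.
- rail: Fixed aluminium C-channel rail, 200 mm long along its y axis, slot upward, on two posts and a dark base plate 75 x 190 mm. Origin: middle of the base's underside, on the table; z up. Channel floor at z 64 mm; inside 24 mm wide and 14 mm high; top of the lips at z 81 mm, slot between them 12 mm wide. The hanger slides toward +y, its axes parallel to the rail's.
- rail_mouth (a point): Open end of the rail, on the channel floor at rail y -100 mm. An orange flare without a roof leads into it from rail y -120 mm, 38 mm wide at its tip, its floor dropping 4 mm toward the tip. Enter here with the foot's underside on the floor or up to 3 mm above it.
- rail_cap (a point): Closed end of the rail (black cap), on the channel floor at rail y +100 mm. The latching place is clamped somewhere inside the channel: the latched hanger's origin lies at some rail y between -5 and +55 mm, different each time and not measured.
- parking_block: Fixed wooden block on a thin foot plate 75 x 85 mm; origin in the middle of its underside, z up. Top at z 45 mm, 32 x 70 mm, with two 4 mm high side rims; the hanger's foot stands between the rims.
- catch (a joint): Sprung brass tongue in the channel floor, in m: 0 = up, 0.003 to 0.006 = pressed down under the foot. The foot's nose runs onto its ramp (a few N), then holds it down for the next 50 mm of travel; it snaps up to 0 behind the foot when the hanger is home.
- buffer (a joint): Rubber-faced spring stop before the foot's nose inside the channel, in m: 0 = not touched. Spring: 1.4 N at first touch, 0.7 N more per mm. The catch snaps up at about 0.0055; hard stop at 0.010. With friction the push is 6 to 9 N at the latch and rises steeply past the hard stop. Latched and let go, it stands at about 0.005 and presses the hanger against the catch.
- press_die_2: Bystander: grey turned press die, 28 mm across, 20 mm high, on the table. Origin in the middle of its underside.
- press_die_3: Bystander: light press die, 42 mm across, 12 mm high, on the table. Origin in the middle of its underside.
- press_die_4: Bystander: brass press die, 22 mm across, 26 mm high, on the table. Origin in the middle of its underside.

How it is judged:
By the outcome, as a careful person would: the job done as asked, in the order asked, and still so for the second after the job is handed in, with the robot touching nothing.
It also fails if it takes over 45 s, if anything falls off the work surface, if the arm or the gripper's body presses on something with over 40 N, if the wrist force passes 120 N, or if a joint passes its speed limit or range.

## Working session

There is one attempt and no reset: what is moved stays moved. The work goes in short steps, Python scripts to look and compute and a tool call to move; the robot and the scene stay as the last step left them, time stands still between calls to the robot, and variables do not carry over. Pictures are saved under pics/ and viewed, and the job is handed in when it is done.

Besides the shell and the picture viewer there is one more tool, called after "Call:" as a command line: name --argument value ..., lists and objects as JSON in quotes. step_arm: Moves the arm, as the interface text tells. Its arguments: {"type":"object","properties":{"moves":{"type":"array","items":{"type":"number"}},"gripper":{"type":"number"},"grip_force":{"type":"number"}},"required":["moves"]}

```bash
mkdir -p pics; ls; cat > h.py <<'E'
import numpy as np, cv2
from bench import sensors, capture, get_calibration, robot, nets
from scipy.spatial.transform import Rotation as R
def snap(c,n):
    im=capture(c); cv2.imwrite(f'pics/{n}.png',cv2.cvtColor(im,cv2.COLOR_RGB2BGR)); return im
def proj(c,P):
    k=get_calibration(c); T=np.linalg.inv(k['pose']); p=(T[:3,:3]@np.array(P).T).T+T[:3,3]
    u=(k['camera_matrix']@p.T).T; return u[:,:2]/u[:,2:]
def ray(c,uv,z):
    k=get_calibration(c); d=k['pose'][:3,:3]@np.linalg.inv(k['camera_matrix'])@np.array([uv[0],uv[1],1.]); o=k['pose'][:3,3]
    return o+d*(z-o[2])/d[2]
E
python3 - <<'E'
from h import *
o=sensors.get_obs(); print(o)
print(robot.tip_extent)
for c in('top','side'):
    snap(c,c+'0'); print(c,get_calibration(c))
    for n in('hanger_tab','rail_mouth','rail_cap','rail','hanger','parking_block'):
        r=nets.spot_point(n,c); print(n,[(np.round(x['centre'],4),round(x['score'],2)) for x in r[:2]])
E
```

```text
pics
{'time_s': 0.0, 'q': array([-1.16573145e+00,  9.18230524e-02,  1.23184361e+00,  5.25409773e-06,
        1.81978635e+00, -5.66963698e-02]), 'joint_velocities': array([-1.26188100e-03,  6.75859874e-05,  1.74149278e-03, -1.05331128e-03,
        2.12599773e-03,  5.30488057e-04]), 'tau': array([-1.83154325e-04, -4.46459019e+01, -4.06443787e+01,  6.97015459e-02,
        2.94450496e-02, -1.58097059e-04]), 'ee_pos': array([ 0.26720068, -0.53688848,  0.21545219]), 'orientation': array([-2.66992848e+00,  1.65358631e+00,  2.38777459e-03]), 'wrist_force': array([ 0.61341495,  0.41559495, -0.78907585]), 'moment': array([ 0.02522576, -0.05701925, -0.01816621]), 'width': 0.08780373008003026}
0.014
top {'camera_matrix': array([[375.26439295,   0.        , 255.57447662],
       [  0.        , 375.26439295, 192.30550246],
       [  0.        ,   0.        ,   1.        ]]), 'pose': array([[ 0.00373834, -0.98171084,  0.1903414 ,  0.32104359],
       [-0.9995724 , -0.00918857, -0.02775947,  0.01396203],
       [ 0.02900074, -0.19015623, -0.98132541,  0.90676715],
       [ 0.        ,  0.        ,  
[... 488 characters left out ...]
369.10747988, 190.41941146],
       [  0.        ,   0.        ,   1.        ]]), 'pose': array([[ 0.99775781,  0.04483071, -0.04969473,  0.5347447 ],
       [ 0.06499704, -0.47198011,  0.87920997, -0.74940921],
       [ 0.01596068, -0.88046862, -0.4738357 ,  0.48533506],
       [ 0.        ,  0.        ,  0.        ,  1.        ]])}
hanger_tab [(array([ 0.4457, -0.1386,  0.0992]), 0.64)]
rail_mouth [(array([ 0.4962, -0.0059,  0.0648]), 0.96)]
rail_cap [(array([0.523 , 0.1862, 0.0644]), 0.81)]
rail [(array([0.5122, 0.0859, 0.003 ]), 0.61), (array([ 0.5191, -0.2191, -0.0032]), 0.44)]
hanger [(array([ 0.4522, -0.1355,  0.0445]), 0.92)]
parking_block [(array([ 0.4483, -0.1345,  0.0012]), 0.72)]
```

View pics/top0.png

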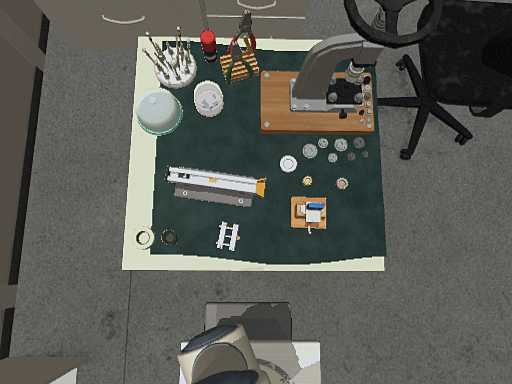

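View pics/side0.png

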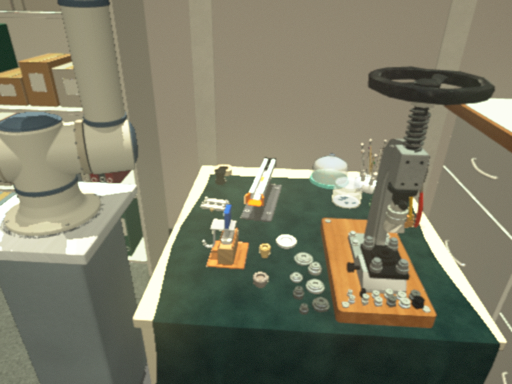

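```bash
python3 - <<'E'
from h import *
im=cv2.imread('pics/top0.png'); 
cv2.imwrite('pics/top0z.png',cv2.resize(im[160:260,150:350],None,fx=4,fy=4,interpolation=cv2.INTER_CUBIC))
im=cv2.imread('pics/side0.png'); 
cv2.imwrite('pics/side0z.png',cv2.resize(im[150:275,190:330],None,fx=4.5,fy=4.5,interpolation=cv2.INTER_CUBIC))
o=sensors.get_obs(); print(R.from_rotvec(o['orientation']).as_matrix())
print(get_calibration('wrist'))
E
```

```text
[[ 4.45539620e-01 -8.95262222e-01 -7.66809794e-06]
 [-8.95262222e-01 -4.45539619e-01 -4.84522162e-05]
 [ 3.99609973e-05  2.84523404e-05 -9.99999999e-01]]
{'camera_matrix': array([[344.19979669,   0.        , 257.36473604],
       [  0.        , 344.19979669, 188.02116891],
       [  0.        ,   0.        ,   1.        ]]), 'tool_from_camera': array([[ 9.99999898e-01, -1.06000983e-04,  4.38517481e-04,
        -5.63999069e-04],
       [-3.37648287e-05,  9.51694430e-01,  3.07046756e-01,
        -8.56879925e-02],
       [-4.49881902e-04, -3.07046740e-01,  9.51694330e-01,
        -1.68864668e-01],
       [ 0.00000000e+00,  0.00000000e+00,  0.00000000e+00,
         1.00000000e+00]])}
```

View pics/top0z.png

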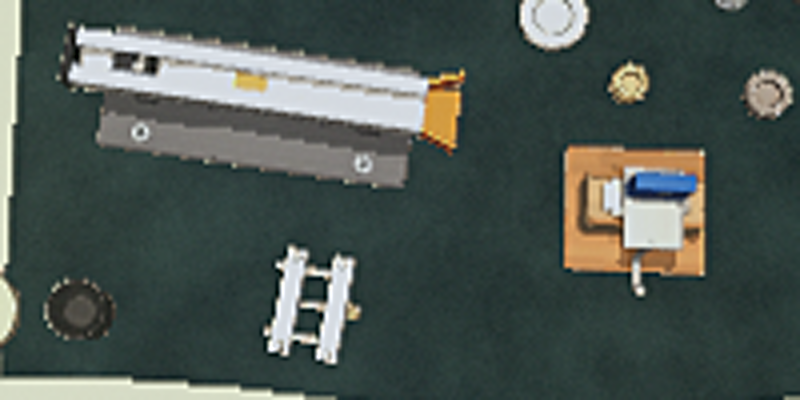

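View pics/side0z.png

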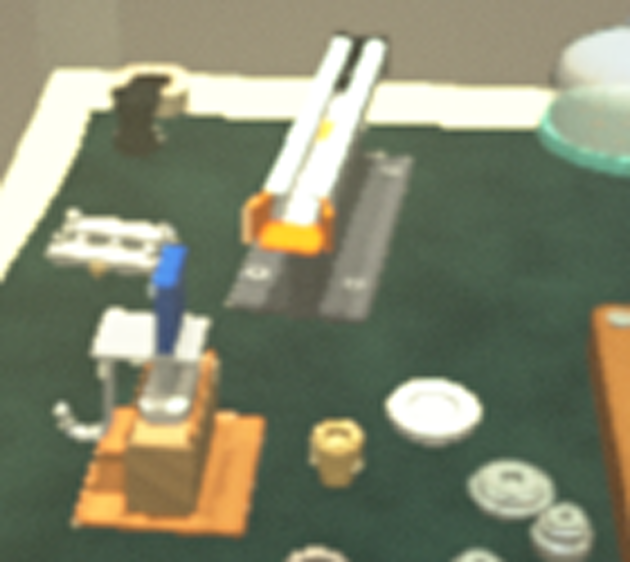

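Call:
step_arm --moves '[-0.031,-0.038,0,-7,-0.062,-0.076,0,-14,-0.093,-0.114,0,-21,-0.124,-0.152,0,-28,-0.155,-0.19,0,-35,-0.186,-0.228,0,-42,-0.217,-0.266,0,-49,-0.248,-0.304,0,-56]' --gripper 0

```text
time_s: 1.5
ee_pos: [0.4294, -0.1778, 0.2169]
orientation: [3.135, -0.199, 0.002]
wrist_force: [0.0, -0.1, 0.2]
width: 0.0876
```

Call:
step_arm --moves '[0.007,-0.022,0,0,0.014,-0.043,0,0,0.014,-0.043,0,0]'

```text
time_s: 1.8
ee_pos: [0.4495, -0.1348, 0.217]
orientation: [-3.136, 0.193, -0.002]
wrist_force: [0.8, 0.7, 0.3]
width: 0.088
```

```bash
python3 - <<'E'
from h import *
o=sensors.get_obs(); print(o['time_s'],o['ee_pos'],o['orientation'])
snap('wrist','w1')
for n in('hanger_tab','hanger','parking_block','rail_mouth'):
    r=nets.spot_point(n,'wrist'); print(n,[(np.round(x['centre'],4),round(x['score'],2)) for x in r[:2]])
E
```

```text
1.8 [ 0.44947596 -0.13479393  0.21702994] [-3.13550698e+00  1.93139119e-01 -2.40964286e-03]
hanger_tab [(array([ 0.4517, -0.1356,  0.0925]), 0.94), (array([ 0.4118, -0.1394,  0.0212]), 0.28)]
hanger [(array([ 0.448 , -0.1342,  0.0467]), 0.74)]
parking_block [(array([ 4.551e-01, -1.418e-01,  1.000e-04]), 0.57)]
rail_mouth [(array([ 0.5011, -0.0111,  0.0642]), 0.57)]
```

View pics/w1.png

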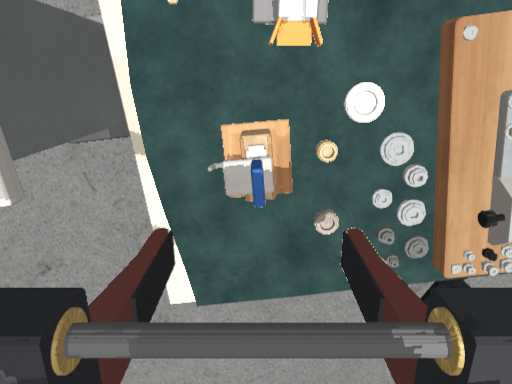

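```bash
cat >> h.py <<'E'
def wcam(o):
    k=get_calibration('wrist'); T=np.eye(4); T[:3,:3]=R.from_rotvec(o['orientation']).as_matrix(); T[:3,3]=o['ee_pos']
    return k['camera_matrix'],T@k['tool_from_camera']
def wray(o,uv,z):
    K,T=wcam(o); d=T[:3,:3]@np.linalg.inv(K)@np.array([uv[0],uv[1],1.]); c=T[:3,3]
    return c+d*(z-c[2])/d[2]
def wproj(o,P):
    K,T=wcam(o); T=np.linalg.inv(T); p=(T[:3,:3]@np.array(P).T).T+T[:3,3]; u=(K@p.T).T; return u[:,:2]/u[:,2:]
E
python3 - <<'E'
from h import *
o=sensors.get_obs()
im=cv2.imread('pics/w1.png')
cv2.imwrite('pics/w1z.png',cv2.resize(im[0:220,200:340],None,fx=3.6,fy=2.7*0+2.7,interpolation=cv2.INTER_CUBIC))
b=im.astype(int); m=((b[...,0]>110)&(b[...,0]-b[...,2]>80)).astype(np.uint8); m[230:]=0
print(m.sum()); ys,xs=np.nonzero(m); 
for y in range(ys.min(),ys.max()+1,3): r=xs[ys==y]; print(y,r.min(),r.max())
def hang(x,y,yaw,z0=.045):
    pts=[]
    for z in(69,32):
        for a,c in((-5,-17),(5,-17),(5,17),(-5,17)): pts.append((a,c,z))
    p=np.array(pts)/1e3; return (R.from_euler('z',yaw,degrees=True).as_matrix()@p.T).T+[x,y,z0]
big=cv2.resize(im[130:220,200:300],None,fx=8,fy=6.6,interpolation=cv2.INTER_CUBIC)
for x,y,yaw,col in((.4517,-.1356,0,(0,0,255)),):
    uv=wproj(o,hang(x,y,yaw)); print(uv)
for yaw in(-6,-3,0,3): print(yaw,wproj(o,hang(.4517,-.1356,yaw))[:4].round(1).tolist())
cv2.imwrite('pics/w1b.png',big)
E
```

```text
444
160 256 259
163 253 260
166 252 260
169 251 261
172 251 262
175 252 261
178 252 262
181 252 262
184 252 262
187 253 262
190 253 263
193 253 263
196 254 263
199 254 264
202 254 263
205 255 264
[[257.08389805 202.49291891]
 [268.89093261 201.05904005]
 [263.95068146 161.93022561]
 [251.71076473 163.47112268]
 [257.0665983  188.84143813]
 [267.59210975 187.54708743]
 [263.16281197 152.35847308]
 [252.29465189 153.73844768]]
-6 [[254.9, 202.1], [266.8, 201.8], [266.2, 162.4], [253.8, 162.7]]
-3 [[256.0, 202.3], [267.9, 201.5], [265.1, 162.1], [252.8, 163.0]]
0 [[257.1, 202.5], [268.9, 201.1], [264.0, 161.9], [251.7, 163.5]]
3 [[258.2, 202.6], [269.9, 200.6], [262.8, 161.8], [250.7, 163.9]]
```

View pics/w1b.png

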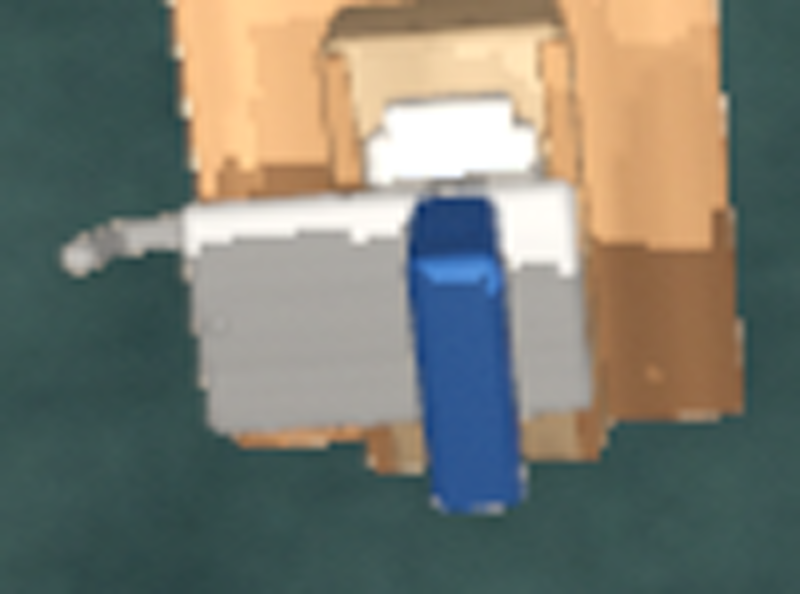

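View pics/w1z.png

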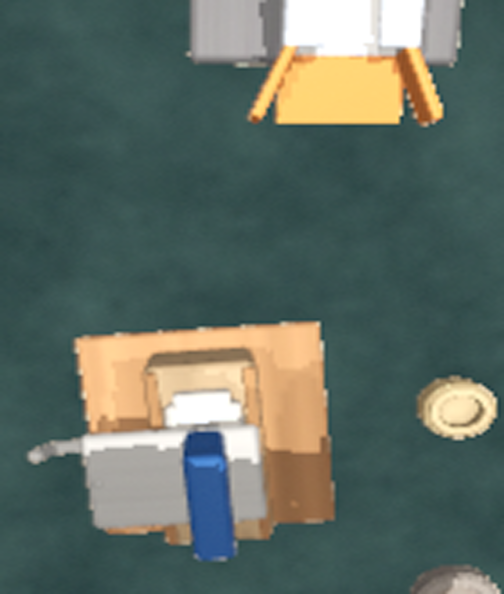

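Call:
step_arm --moves '[0.001,0.005,0.03,-4,0.001,0.005,0.065,-4,0.001,0.005,0.1,-4,0.001,0.005,0.121,-4,0.001,0.005,0.121,-4]'

```text
time_s: 2.55
ee_pos: [0.4465, -0.1433, 0.0921]
orientation: [-3.139, 0.095, 0.009]
wrist_force: [-0.1, 1.0, 0.0]
width: 0.0878
```

```bash
python3 - <<'E'
from h import *
o=sensors.get_obs(); print(o['time_s'],o['ee_pos'],np.degrees(2*np.arctan2(o['orientation'][1],o['orientation'][0])),o['wrist_force'])
snap('wrist','w2'); snap('side','s2')
E
```

```text
2.55 [ 0.44647132 -0.14329947  0.09209266] 356.54472688471736 [-0.14371637  1.03336126  0.02154275]
```

View pics/w2.png

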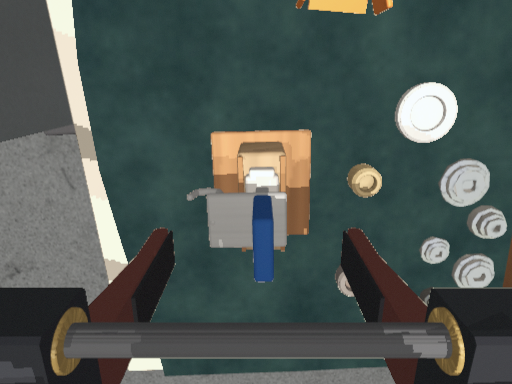

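View pics/s2.png

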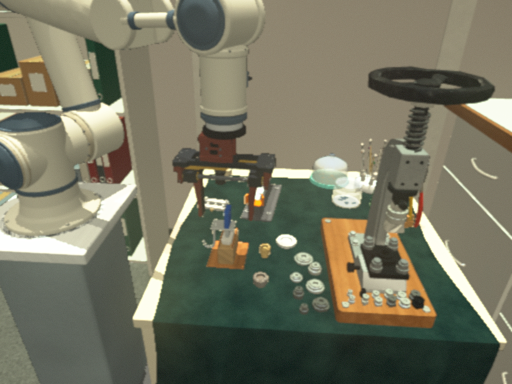

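```bash
python3 - <<'E'
from h import *
o=sensors.get_obs(); print(o['time_s'],o['ee_pos'],o['orientation'],o['joint_velocities'])
Rm=R.from_rotvec(o['orientation']).as_matrix(); print(Rm[:,2])
tips=np.array([o['ee_pos']+Rm@np.array(v) for v in((-.044,0,.014),(.044,0,.014),(0,0,.014),(0,0,0))])
print(proj('side',tips),wproj(o,tips))
im=cv2.imread('pics/s2.png'); cv2.imwrite('pics/s2z.png',cv2.resize(im[140:280,170:310],None,fx=4.2,fy=4.2,interpolation=cv2.INTER_CUBIC))
b=cv2.imread('pics/w2.png').astype(int); m=((b[...,0]>110)&(b[...,0]-b[...,2]>80)); m[300:]=0
ys,xs=np.nonzero(m)
for y in range(ys.min(),ys.max()+1,6): r=xs[ys==y]; print(y,r.min(),r.max())
cv2.imwrite('pics/w2z.png',cv2.resize(b[120:290,180:330].astype(np.uint8),None,fx=4,fy=3.5,interpolation=cv2.INTER_CUBIC))
E
```

```text
2.65 [ 0.4486222  -0.14383612  0.0964449 ] [ 3.13931304e+00 -9.39243819e-02  1.24696861e-03] [ 8.05480954e-03 -1.35713825e-02 -3.72190612e-02  3.80042729e-05
 -6.35578314e-04  3.30041043e-04]
[ 7.67554426e-04 -8.97985483e-04 -9.99999302e-01]
[[205.07886862 221.61758622]
 [249.03650955 225.25228424]
 [226.92137847 223.4236642 ]
 [226.78380098 217.41287584]] [[181.12347631 231.73115728]
 [332.27351854 231.71720042]
 [256.70321572 231.72417841]
 [256.66352214 242.75606012]]
219 267 269
225 253 271
231 254 271
237 254 271
243 254 271
249 254 272
255 254 272
261 254 272
267 255 272
273 255 272
279 255 271
```

View pics/s2z.png

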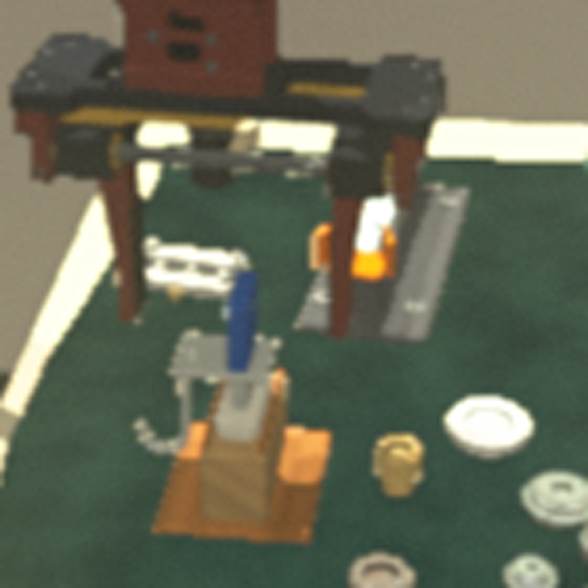

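View pics/w2z.png

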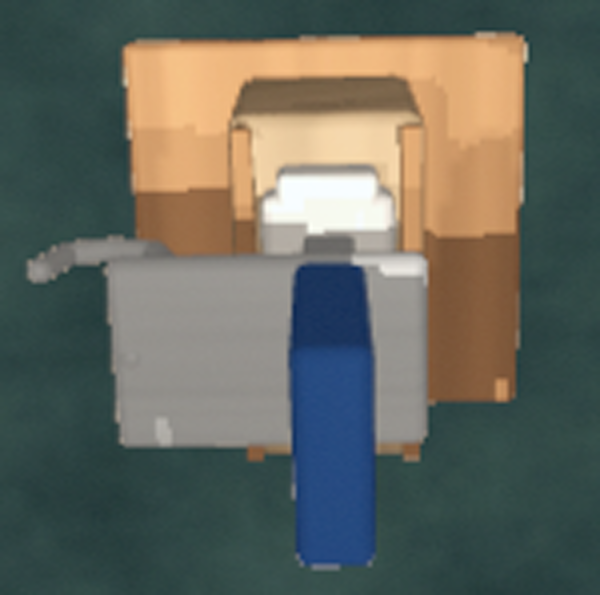

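```bash
python3 - <<'E'
from h import *
o=sensors.get_obs()
snap('wrist','w3')
b=cv2.imread('pics/w3.png').astype(int); m=((b[...,0]>110)&(b[...,0]-b[...,2]>80)); m[300:]=0
ys,xs=np.nonzero(m)
P=[]
for y in range(ys.min(),ys.max()+1,3):
  r=xs[ys==y]
  if len(r)>14: P.append((y,r.min(),r.max()))
print(P[0],P[-1])
for q in(P[1],P[-1]): print(wray(o,((q[1]+q[2]+1)/2,q[0]),.114))
print(o['ee_pos'], wray(o,((P[1][1]+P[1][2]+1)/2,P[0][0]),.114)+wray(o,((P[-1][1]+P[-1][2]+1)/2,ys.max()+1),.114))
for uv in ((262,187),): pass
cv2.imwrite('pics/w3z.png',cv2.resize(b[120:290,180:330].astype(np.uint8),None,fx=4,fy=3.5,interpolation=cv2.INTER_CUBIC))
E
```

```text
(215, np.int64(251), np.int64(265)) (272, np.int64(251), np.int64(267))
[ 0.45083681 -0.12194856  0.114     ]
[ 0.44961675 -0.15122441  0.114     ]
[ 0.4486222  -0.14383612  0.0964449 ] [ 0.9004109  -0.27393312  0.228     ]
```

View pics/w3z.png

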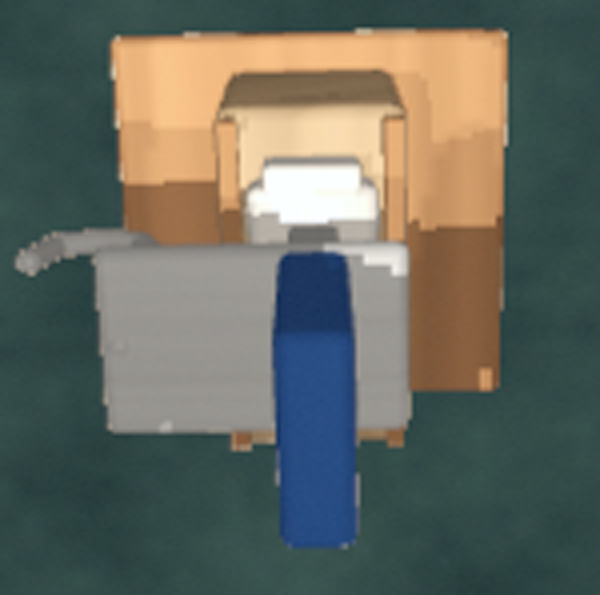

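Call:
step_arm --moves '[0.001,-0.006,0,-1,0.001,-0.006,0,-1,0.001,-0.006,0,-1]'

```text
time_s: 3.0
ee_pos: [0.4512, -0.1379, 0.0987]
orientation: [3.139, -0.065, 0.007]
wrist_force: [0.2, 0.3, -0.8]
width: 0.0878
```

Call:
step_arm --moves '[0,0,0,0,0,0,0,0,0,0,0,0,0,0,0,0,0,0,0,0,0,0,0,0,0,0,0,0,0,0,0,0]' --gripper 255 --grip_force 30

```text
time_s: 3.8
ee_pos: [0.4512, -0.1379, 0.0987]
orientation: [3.139, -0.065, 0.007]
wrist_force: [-0.3, 0.4, 0.4]
width: 0.0271
```

```bash
python3 - <<'E'
from h import *
o=sensors.get_obs(); print(o)
E
```

```text
{'time_s': 3.8, 'q': array([-3.68387344e-01, -2.56196139e-01,  1.76754517e+00, -5.55234142e-04,
        1.62522408e+00, -3.26896618e-01]), 'joint_velocities': array([-0.00024954,  0.00149336,  0.00033993,  0.00114405, -0.0006978 ,
        0.00157223]), 'tau': array([-2.55383668e-03, -2.94783068e+01, -4.05149317e+01,  6.10759598e-02,
        1.28655953e-02,  3.58426714e-04]), 'ee_pos': array([ 0.45123426, -0.13794662,  0.09865213]), 'orientation': array([ 3.13867681, -0.06517194,  0.0071113 ]), 'wrist_force': array([-0.30328988,  0.42976141,  0.36328915]), 'moment': array([ 0.00399551, -0.06790795, -0.01585903]), 'width': 0.027073514534103848}
```

Call:
step_arm --moves '[0,0,0.0025,0,0,0,0.0025,0,0,0,0.0025,0,0,0,0.0025,0,0,0,0.0025,0]'

```text
time_s: 4.3
ee_pos: [0.4511, -0.1379, 0.096]
orientation: [3.139, -0.065, 0.007]
wrist_force: [0.0, 0.5, -1.1]
width: 0.0096
```

Call:
step_arm --moves '[0,0,-0.006,0,0,0,-0.02,0,0,0,-0.04,0,0,0,-0.06,0,0,0,-0.06,0]'

```text
time_s: 4.8
ee_pos: [0.4525, -0.1384, 0.1605]
orientation: [3.136, -0.065, 0.017]
wrist_force: [0.3, 0.3, -0.4]
width: 0.0096
```

```bash
python3 - <<'E'
from h import *
o=sensors.get_obs(); print(o['time_s'],o['ee_pos'],o['orientation'],o['wrist_force'],o['moment'],o['width'])
snap('wrist','w4')
for n in('rail_mouth','hanger_tab','hanger'):
    r=nets.spot_point(n,'wrist'); print(n,[(np.round(x['centre'],4),round(x['score'],2)) for x in r[:2]])
snap('side','s4')
for n in('rail_mouth','rail_cap','hanger','hanger_tab','hanger_hook'):
    r=nets.spot_point(n,'side'); print(n,[(np.round(x['centre'],4),round(x['score'],2)) for x in r[:2]])
im=cv2.imread('pics/s4.png'); cv2.imwrite('pics/s4z.png',cv2.resize(im[130:280,170:310],None,fx=4.2,fy=4,interpolation=cv2.INTER_CUBIC))
E
```

```text
4.8 [ 0.45248636 -0.13839976  0.16048301] [ 3.13641369 -0.06516536  0.01680905] [ 0.31531735  0.32831419 -0.44771755] [-0.02945627 -0.07932696 -0.00296248] 0.009614236262706962
rail_mouth [(array([ 0.4981, -0.008 ,  0.0652]), 0.73)]
hanger_tab [(array([ 0.4567, -0.1401,  0.1587]), 0.92)]
hanger [(array([ 0.4494, -0.1372,  0.1134]), 0.78), (array([ 5.722e-01, -9.520e-02,  4.000e-04]), 0.23)]
rail_mouth [(array([ 0.4977, -0.0086,  0.0641]), 0.84)]
rail_cap [(array([0.5235, 0.1879, 0.0652]), 0.81)]
hanger [(array([ 0.4513, -0.1364,  0.1048]), 0.61)]
hanger_tab [(array([ 0.4511, -0.1379,  0.1578]), 0.75)]
hanger_hook [(array([ 0.409 , -0.1374,  0.0805]), 0.7), (array([ 0.4994, -0.0061,  0.0657]), 0.45)]
```

View pics/w4.png

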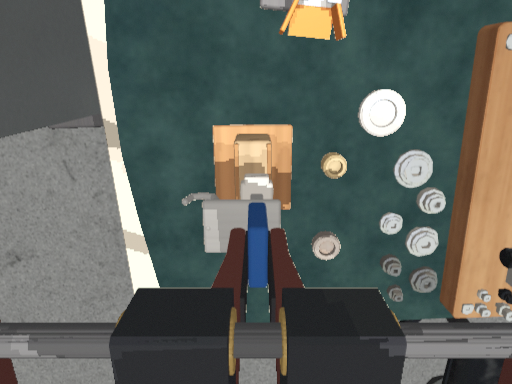

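View pics/s4z.png

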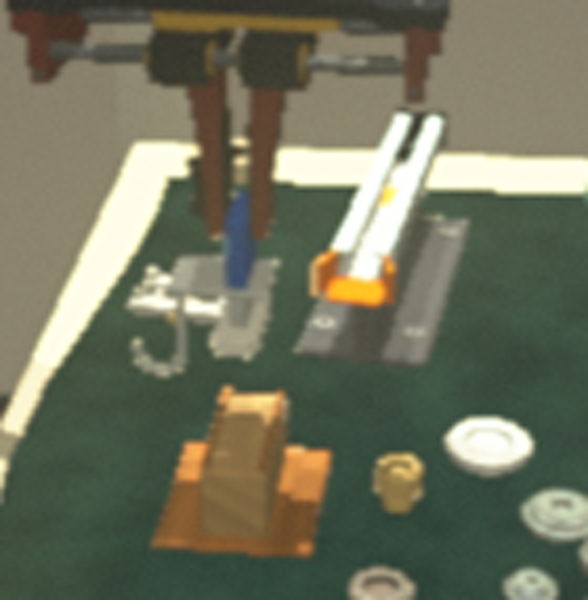

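```bash
python3 - <<'E'
from h import *
for c,n,roi in(('top','top0',(160,210,160,262)),):
    im=cv2.imread(f'pics/{n}.png').astype(int); y0,y1,x0,x1=roi
    m=np.zeros(im.shape[:2],np.uint8); sub=im[y0:y1,x0:x1]; m[y0:y1,x0:x1]=(sub.min(2)>165)
    n_,l,st,ct=cv2.connectedComponentsWithStats(m); i=1+np.argmax(st[1:,4]); 
    m2=(l==i); ys,xs=np.nonzero(m2); print(st[i])
    # top and bottom edges per column
    A=[];B=[]
    for x in range(178,256,2):
        r=np.nonzero(m[y0:y1,x])[0]+y0; A.append(ray(c,(x+.5,r.min()),.081)); B.append(ray(c,(x+.5,r.max()+1),.081))
    for E in(A,B):
        E=np.array(E); p=np.polyfit(E[:,1],E[:,0],1); print('slope deg',np.degrees(np.arctan(p[0])),'x at y=-.0085',np.polyval(p,-.0085),'x at .187',np.polyval(p,.187))
o=sensors.get_obs()
im=cv2.imread('pics/w4.png'); cv2.imwrite('pics/w4z.png',cv2.resize(im[0:220,200:380],None,fx=4,fy=2.7,interpolation=cv2.INTER_CUBIC))
im=cv2.imread('pics/w1.png'); cv2.imwrite('pics/w1y.png',cv2.resize(im[0:60,230:350],None,fx=6,fy=6,interpolation=cv2.INTER_CUBIC))
E
```

```text
[ 167  167   90   26 1020]
slope deg 7.565017488474509 x at y=-.0085 0.5115009554684177 x at .187 0.5374647450967733
slope deg 7.490607218182168 x at y=-.0085 0.4778387592439136 x at .187 0.5035442184488496
```

View pics/w1y.png

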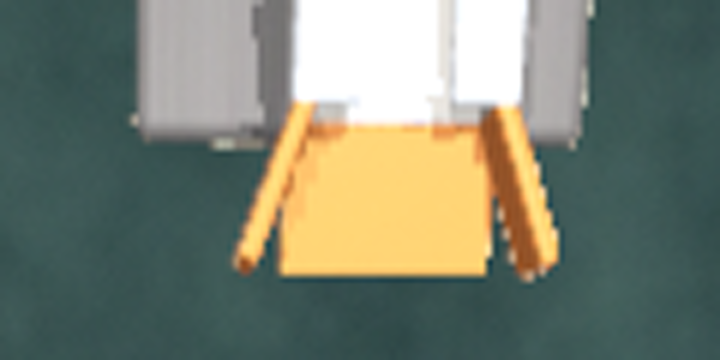

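```bash
python3 - <<'E'
from h import *
o1=dict(ee_pos=np.array([0.44947596,-0.13479393,0.21702994]),orientation=np.array([-3.13550698,0.193139119,-0.00240964286]))
u=np.array([-np.sin(np.radians(-7.53)),np.cos(np.radians(-7.53))])
def xm(P): return P[:2]-(P[1]+.0085)/u[1]*u
f=lambda a,b:(230+a/6,b/6)
for nm,a,z in(('lipL',f(293,90),.081),('lipR',f(526,90),.081),('flL',f(238,268),.074),('flR',f(552,268),.074),('floorL',f(280,275),.06),('floorR',f(488,275),.06)):
    P=wray(o1,a,z); print(nm,P,xm(P)[0])
# tab in w4
o=sensors.get_obs(); 
print(o['ee_pos'],o['orientation'],o['time_s'])
im=cv2.imread('pics/w4.png'); cv2.imwrite('pics/w4b.png',cv2.resize(im[160:290,190:300],None,fx=6,fy=4.5,interpolation=cv2.INTER_CUBIC))
E
```

```text
lipL [ 0.48349315 -0.00502922  0.081     ] 0.48303436533424376
lipR [ 0.51437338 -0.00883817  0.081     ] 0.5144180787245181
flL [ 0.47405828 -0.02546016  0.074     ] 0.4763001578622273
flR [ 0.51767194 -0.03084549  0.074     ] 0.5206256805977035
floorL [ 0.48067912 -0.02606938  0.06      ] 0.4830015295172534
floorR [ 0.51089502 -0.02980054  0.06      ] 0.5137106351113828
[ 0.45066878 -0.13770658  0.15537653] [ 3.13917435 -0.06521523  0.005051  ] 5.3
```

View pics/w4b.png

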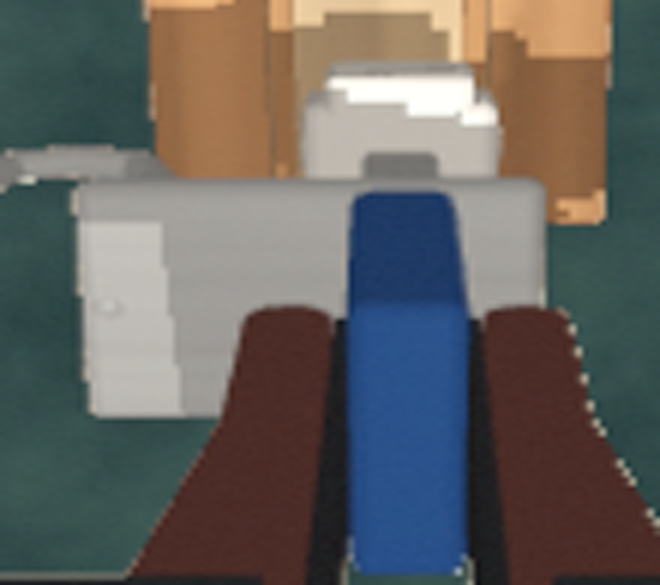

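Call:
step_arm --moves '[0.012,-0.024,0,2,0.024,-0.048,0.003,4,0.0368,-0.0713,0.015,5.15,0.0368,-0.0713,0.03,5.15,0.0368,-0.0713,0.0389,5.15,0.0368,-0.0713,0.0389,5.15]'

```text
time_s: 5.9
ee_pos: [0.4892, -0.0685, 0.1143]
orientation: [3.133, -0.206, -0.001]
wrist_force: [-0.8, 1.1, -1.6]
width: 0.0097
```

Call:
step_arm --moves '[0,0,0,0,0,0,0,0]'

```text
time_s: 6.1
ee_pos: [0.489, -0.0693, 0.1147]
orientation: [3.133, -0.208, -0.0]
wrist_force: [0.2, -0.3, -1.0]
width: 0.01
```

```bash
python3 - <<'E'
from h import *
o=sensors.get_obs(); print(o['time_s'],o['ee_pos'],o['orientation'],o['wrist_force'],o['moment'],o['width'])
print('yaw',np.degrees(2*np.arctan2(o['orientation'][1],o['orientation'][0])))
snap('wrist','w5'); snap('side','s5')
for n in('rail_mouth','hanger','hanger_tab'):
    r=nets.spot_point(n,'side'); print(n,[(np.round(x['centre'],4),round(x['score'],2)) for x in r[:2]])
im=cv2.imread('pics/s5.png'); cv2.imwrite('pics/s5z.png',cv2.resize(im[130:270,180:310],None,fx=4.5,fy=4.2,interpolation=cv2.INTER_CUBIC))
E
```

```text
6.1 [ 0.48901052 -0.06925445  0.11468679] [ 3.13284904e+00 -2.08208920e-01 -2.16483951e-04] [ 0.18820727 -0.25514112 -1.04030446] [-0.0291668  -0.04855888 -0.01038744] 0.010039416938089707
yaw -7.604563619318083
rail_mouth [(array([ 0.4995, -0.0056,  0.0638]), 0.66)]
hanger [(array([ 0.4903, -0.069 ,  0.0644]), 0.59)]
hanger_tab [(array([ 0.487 , -0.0701,  0.1195]), 0.82)]
```

View pics/w5.png

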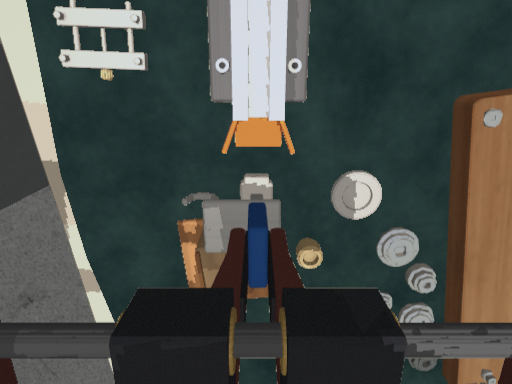

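View pics/s5z.png

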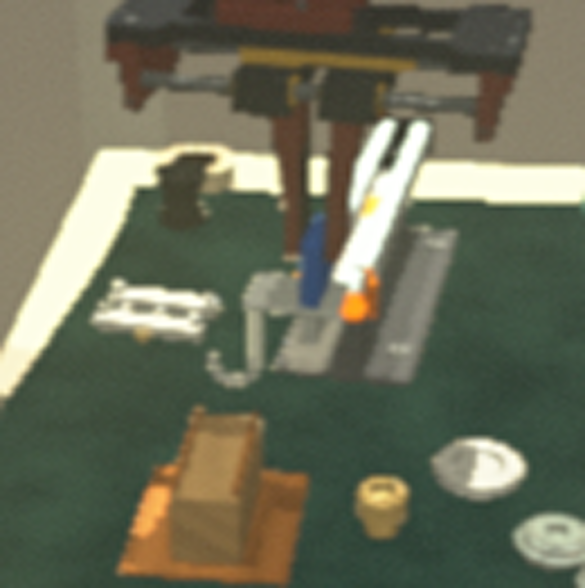

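```bash
python3 - <<'E'
from h import *
im=cv2.imread('pics/w5.png'); cv2.imwrite('pics/w5z.png',cv2.resize(im[60:220,190:330],None,fx=5.5,fy=3.7,interpolation=cv2.INTER_CUBIC))
o=sensors.get_obs(); print(o['ee_pos'],o['orientation'])
E
```

```text
[ 0.48934269 -0.06874039  0.11480337] [ 3.13309562e+00 -2.07023825e-01  5.47673199e-04]
```

View pics/w5z.png

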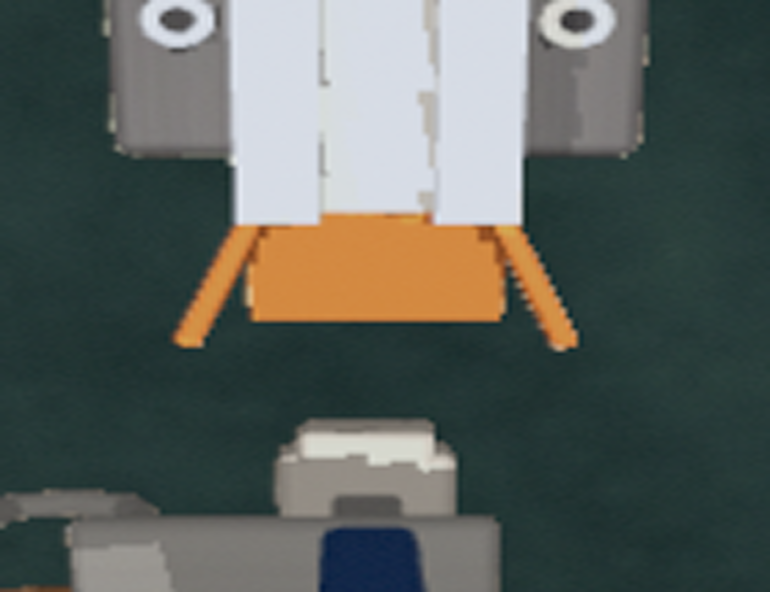

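Call:
step_arm --moves '[0.0013,-0.005,-0.0015,0,0.0013,-0.012,-0.0015,0,0.0013,-0.019,-0.0015,0,0.0013,-0.026,-0.0015,0,0.0013,-0.033,-0.0015,0,0.0013,-0.036,-0.0015,0]'

```text
time_s: 6.95
ee_pos: [0.4954, -0.0323, 0.1162]
orientation: [3.133, -0.206, 0.0]
wrist_force: [0.3, -0.2, -0.8]
width: 0.0096
```

```bash
python3 - <<'E'
from h import *
o=sensors.get_obs(); print(o['time_s'],o['ee_pos'],o['orientation'],o['wrist_force'],o['moment'],o['width'])
snap('wrist','w6')
im=cv2.imread('pics/w6.png'); cv2.imwrite('pics/w6z.png',cv2.resize(im[60:260,190:330],None,fx=5.5,fy=3,interpolation=cv2.INTER_CUBIC))
E
```

```text
6.95 [ 0.49542773 -0.03225385  0.11619327] [ 3.13334902e+00 -2.05508648e-01  3.89389285e-04] [ 0.30584544 -0.21076278 -0.81614495] [-0.0215007  -0.07544738 -0.02065694] 0.009630357830299882
```

View pics/w6z.png

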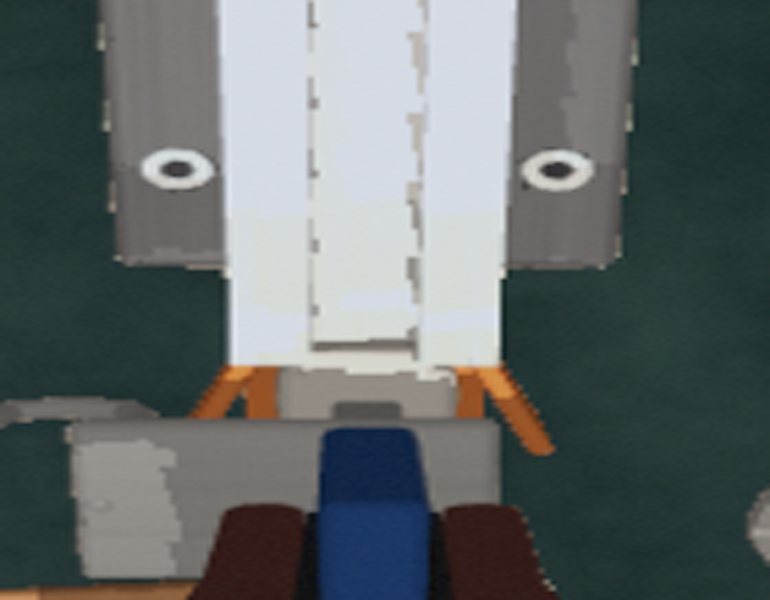

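Call:
step_arm --moves '[0,-0.007,0,0,0,-0.015,0,0,0,-0.023,0,0,0,-0.031,0,0,0,-0.039,0,0,0,-0.047,0,0,0,-0.053,0,0,0,-0.056,0,0]'

```text
time_s: 7.8
ee_pos: [0.5028, 0.024, 0.1161]
orientation: [3.134, -0.204, 0.0]
wrist_force: [0.2, -0.8, -0.6]
width: 0.01
```

```bash
cat >> h.py <<'E'
def st():
    o=sensors.get_obs(); u=np.array([.131,.9914]); p=o['ee_pos'][:2]-[.4983,-.0085]
    print('t',round(o['time_s'],2),'raily',round(p@u*1e3-100,1),'lat',round((p@[u[1],-u[0]])*1e3,2),'z',round(o['ee_pos'][2]*1e3,1),'yaw',round(np.degrees(2*np.arctan2(o['orientation'][1],o['orientation'][0])),2),'rv',o['orientation'].round(4),'F along',round(o['wrist_force'][:2]@u,2),'lat',round(o['wrist_force'][:2]@[u[1],-u[0]],2),'z',round(o['wrist_force'][2],2),'M',o['moment'].round(3),'w',o['width'].round(4))
E
python3 - <<'E'
from h import *
st(); snap('wrist','w7'); st()
im=cv2.imread('pics/w7.png'); cv2.imwrite('pics/w7z.png',cv2.resize(im[0:300,170:350],None,fx=4,fy=2,interpolation=cv2.INTER_CUBIC))
E
```

```text
Traceback (most recent call last):
  File "h.py", line 22, in st
    print('t',round(o['time_s'],2),'raily',round(p@u*1e3-100,1),'lat',round((p@[u[1],-u[0]])*1e3,2),'z',round(o['ee_pos'][2]*1e3,1),'yaw',round(np.degrees(2*np.arctan2(o['orientation'][1],o['orientation'][0])),2),'rv',o['orientation'].round(4),'F along',round(o['wrist_force'][:2]@u,2),'lat',round(o['wrist_force'][:2]@[u[1],-u[0]],2),'z',round(o['wrist_force'][2],2),'M',o['moment'].round(3),'w',o['width'].round(4))
                                                                                                                                                                                                                                                                                                                                                                                                             ^^^^^^^^^^^^^^^^
AttributeError: 'float' object has no attribute 'round'
```

```bash
sed -i "s/o\['width'\].round(4)/round(o['width'],4)/" h.py
python3 - <<'E'
from h import *
st(); snap('wrist','w7'); st()
im=cv2.imread('pics/w7.png'); cv2.imwrite('pics/w7z.png',cv2.resize(im[0:300,170:350],None,fx=4,fy=2,interpolation=cv2.INTER_CUBIC))
E
```

```text
t 7.8 raily -67.1 lat 0.21 z 116.1 yaw -7.47 rv [ 3.1336e+00 -2.0450e-01  4.0000e-04] F along -0.78 lat 0.31 z -0.61 M [-0.06  -0.046 -0.011] w 0.01
t 7.85 raily -67.0 lat 0.19 z 116.1 yaw -7.46 rv [ 3.1338e+00 -2.0430e-01  2.0000e-04] F along 0.58 lat 1.03 z -1.04 M [-0.038 -0.052  0.006] w 0.0097
```

View pics/w7z.png

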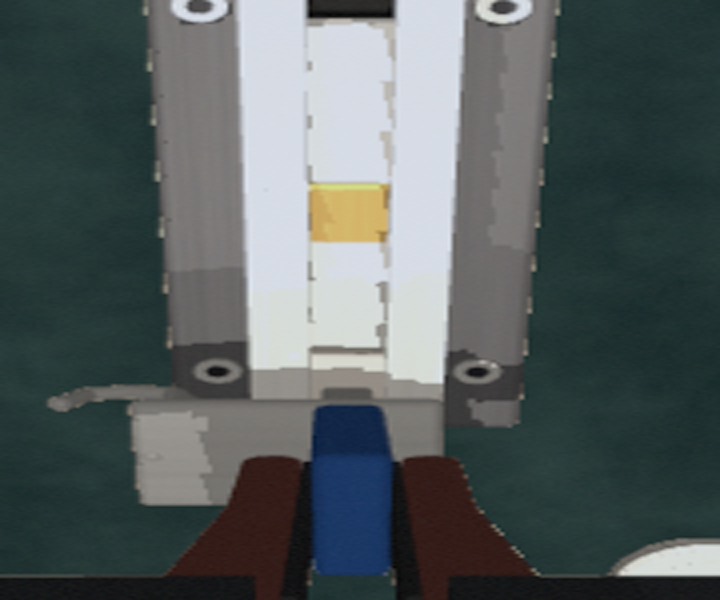

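```bash
python3 - <<'E'
from h import *
o=sensors.get_obs(); u=np.array([.131,.9914])
for nm,uv,z in(('near',(257.2,121),.064),('far',(257.2,92.5),.0685),('buf',(257.2,8.5),.07),('bufz74',(257.2,8.5),.076),('nose',(256.5,174.5),.0752),('nose bottom',(256.5,174.5),.0702)):
    P=wray(o,uv,z); print(nm,P,round((P[:2]-[.4983,-.0085])@u*1e3-100,1))
st()
E
```

```text
near [0.51072274 0.08272354 0.064     ] -7.9
far [0.51301371 0.10020488 0.0685    ] 9.7
buf [0.51893079 0.14534832 0.07      ] 55.2
bufz74 [0.51879872 0.1443448  0.076     ] 54.2
nose [0.50611389 0.05097457 0.0752    ] -40.0
nose bottom [0.50592097 0.04958051 0.0702    ] -41.4
t 7.85 raily -67.0 lat 0.19 z 116.1 yaw -7.46 rv [ 3.1338e+00 -2.0430e-01  2.0000e-04] F along 0.58 lat 1.03 z -1.04 M [-0.038 -0.052  0.006] w 0.0097
```

Call:
step_arm --moves '[0,-0.007,0,0,0,-0.014,0,0,0,-0.021,0,0,0,-0.026,0,0,0,-0.028,0,0]'

```text
time_s: 8.35
ee_pos: [0.5065, 0.0525, 0.116]
orientation: [3.134, -0.203, 0.0]
wrist_force: [-0.6, -1.5, -2.0]
width: 0.0096
```

Call:
step_arm --moves '[0,-0.003,0,0,0,-0.006,0,0,0,-0.009,0,0,0,-0.012,0,0]'

```text
time_s: 8.75
ee_pos: [0.5081, 0.0644, 0.1161]
orientation: [3.134, -0.204, 0.001]
wrist_force: [0.3, -0.7, -0.4]
width: 0.0099
```

```bash
python3 - <<'E'
from h import *
st()
E
```

```text
t 8.75 raily -26.4 lat 0.18 z 116.1 yaw -7.44 rv [ 3.1336e+00 -2.0370e-01  6.0000e-04] F along -0.69 lat 0.4 z -0.39 M [-0.177 -0.05  -0.005] w 0.0099
```

Call:
step_arm --moves '[0,-0.003,0,0,0,-0.006,0,0,0,-0.009,0,0,0,-0.012,0,0,0,-0.015,0,0]'

```text
time_s: 9.25
ee_pos: [0.5102, 0.0796, 0.1162]
orientation: [3.134, -0.204, 0.001]
wrist_force: [0.1, -0.3, 0.2]
width: 0.0098
```

```bash
python3 - <<'E'
from h import *
st(); snap('wrist','w8')
im=cv2.imread('pics/w8.png'); cv2.imwrite('pics/w8z.png',cv2.resize(im[0:300,170:350],None,fx=4,fy=2,interpolation=cv2.INTER_CUBIC))
E
```

```text
t 9.25 raily -11.1 lat 0.2 z 116.2 yaw -7.43 rv [ 3.1337e+00 -2.0360e-01  8.0000e-04] F along -0.33 lat 0.16 z 0.25 M [-0.143 -0.033  0.01 ] w 0.0098
```

View pics/w8z.png

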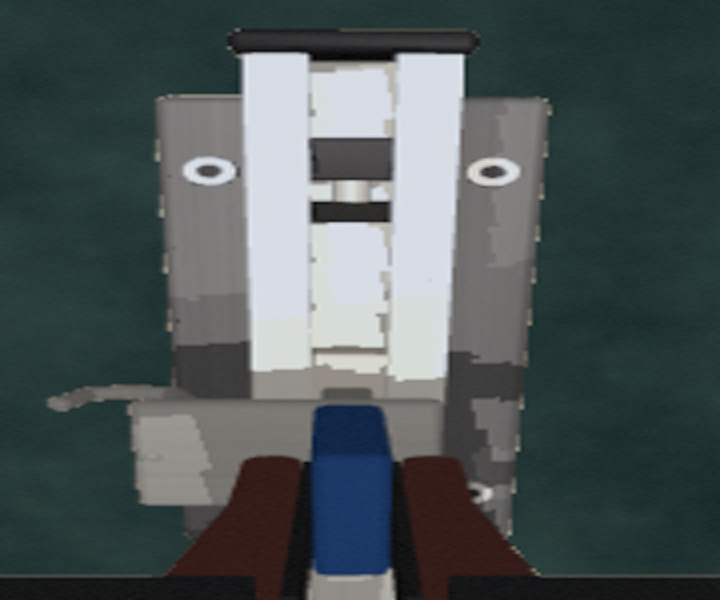

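```bash
python3 - <<'E'
from h import *
o=sensors.get_obs(); u=np.array([.131,.9914])
for nm,uv,z in(('buf',(257.2,110.7),.07),('buf',(257.2,110.7),.076),('nose',(256.5,174.5),.0752)):
    P=wray(o,uv,z); print(nm,round((P[:2]-[.4983,-.0085])@u*1e3-100,1))
st()
E
```

```text
buf 55.4
buf 56.0
nose 16.4
t 9.3 raily -10.7 lat 0.15 z 116.2 yaw -7.42 rv [ 3.1342e+00 -2.0330e-01  8.0000e-04] F along 0.38 lat -0.02 z 0.52 M [ 0.043 -0.135  0.038] w 0.0099
```

Call:
step_arm --moves '[0,-0.004,0,0,0,-0.008,0,0,0,-0.012,0,0,0,-0.016,0,0,0,-0.02,0,0,0,-0.024,0,0,0,-0.028,0,0,0,-0.031,0,0]'

```text
time_s: 10.1
ee_pos: [0.5142, 0.1112, 0.1161]
orientation: [3.134, -0.203, 0.001]
wrist_force: [-0.1, 0.2, 0.3]
width: 0.0099
```

Call:
step_arm --moves '[0,-0.002,0,0,0,-0.004,0,0,0,-0.006,0,0]'

```text
time_s: 10.4
ee_pos: [0.515, 0.1173, 0.1161]
orientation: [3.134, -0.203, 0.001]
wrist_force: [-0.4, -0.1, -0.1]
width: 0.01
```

```bash
python3 - <<'E'
from h import *
st(); snap('wrist','w9'); st()
im=cv2.imread('pics/w9.png'); cv2.imwrite('pics/w9z.png',cv2.resize(im[0:300,170:350],None,fx=4,fy=2,interpolation=cv2.INTER_CUBIC))
E
```

```text
t 10.4 raily 26.9 lat 0.08 z 116.1 yaw -7.41 rv [ 3.1342e+00 -2.0300e-01  8.0000e-04] F along -0.14 lat -0.37 z -0.13 M [-0.165 -0.045 -0.011] w 0.01
t 10.45 raily 27.1 lat 0.05 z 116.1 yaw -7.4 rv [ 3.1345e+00 -2.0280e-01  8.0000e-04] F along 0.53 lat -0.37 z 0.46 M [-0.026 -0.081 -0.04 ] w 0.0097
```

View pics/w9z.png

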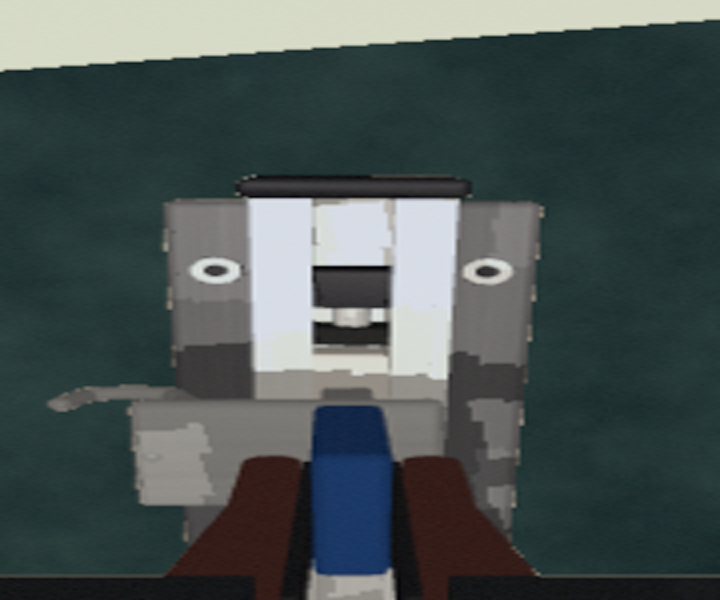

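Call:
step_arm --moves '[0,-0.001,0,0,0,-0.002,0,0,0,-0.003,0,0,0,-0.004,0,0]'

```text
time_s: 10.85
ee_pos: [0.5155, 0.1211, 0.1162]
orientation: [3.134, -0.203, 0.001]
wrist_force: [0.3, -3.3, 0.7]
width: 0.0101
```

```bash
python3 - <<'E'
from h import *
st()
E
```

```text
t 10.85 raily 30.7 lat 0.09 z 116.2 yaw -7.42 rv [ 3.1336e+00 -2.0330e-01  8.0000e-04] F along -3.22 lat 0.73 z 0.73 M [-0.613 -0.029 -0.018] w 0.0101
```

Call:
step_arm --moves '[0,-0.0007,0,0,0,-0.0014,0,0,0,-0.002,0,0]'

```text
time_s: 11.15
ee_pos: [0.5158, 0.1228, 0.1163]
orientation: [3.133, -0.204, 0.001]
wrist_force: [-0.9, -3.1, 1.1]
width: 0.0096
```

```bash
python3 - <<'E'
from h import *
st()
E
```

```text
t 11.15 raily 32.4 lat 0.11 z 116.3 yaw -7.44 rv [ 3.1329e+00 -2.0370e-01  8.0000e-04] F along -3.23 lat -0.49 z 1.14 M [-0.847  0.13  -0.038] w 0.0096
```

Call:
step_arm --moves '[0,-0.0007,0,0,0,-0.0014,0,0,0,-0.0014,0,0]'

```text
time_s: 11.45
ee_pos: [0.5159, 0.124, 0.1164]
orientation: [3.132, -0.204, 0.001]
wrist_force: [-1.0, -3.7, 1.6]
width: 0.0097
```

```bash
python3 - <<'E'
from h import *
st()
E
```

```text
t 11.45 raily 33.7 lat 0.14 z 116.4 yaw -7.45 rv [ 3.1325e+00 -2.0380e-01  8.0000e-04] F along -3.76 lat -0.54 z 1.57 M [-0.919  0.164 -0.006] w 0.0097
```

Call:
step_arm --moves '[0,-0.0007,0,0,0,-0.0014,0,0,0,-0.0014,0,0]'

```text
time_s: 11.75
ee_pos: [0.5161, 0.1252, 0.1163]
orientation: [3.132, -0.204, 0.001]
wrist_force: [0.2, -5.0, 1.0]
width: 0.0097
```

```bash
python3 - <<'E'
from h import *
st(); snap('wrist','w10'); st(); snap('side','s10')
im=cv2.imread('pics/w10.png'); cv2.imwrite('pics/w10z.png',cv2.resize(im[70:300,170:350],None,fx=4,fy=2.5,interpolation=cv2.INTER_CUBIC))
im=cv2.imread('pics/s10.png'); cv2.imwrite('pics/s10z.png',cv2.resize(im[130:250,190:310],None,fx=5,fy=5,interpolation=cv2.INTER_CUBIC))
E
```

```text
t 11.75 raily 34.9 lat 0.15 z 116.3 yaw -7.45 rv [ 3.1321e+00 -2.0400e-01  7.0000e-04] F along -4.94 lat 0.85 z 0.96 M [-1.151  0.183  0.007] w 0.0097
t 11.8 raily 34.9 lat 0.14 z 116.3 yaw -7.45 rv [ 3.1321e+00 -2.0390e-01  7.0000e-04] F along -3.77 lat -1.24 z 1.25 M [-1.092  0.201  0.005] w 0.0095
```

View pics/w10z.png

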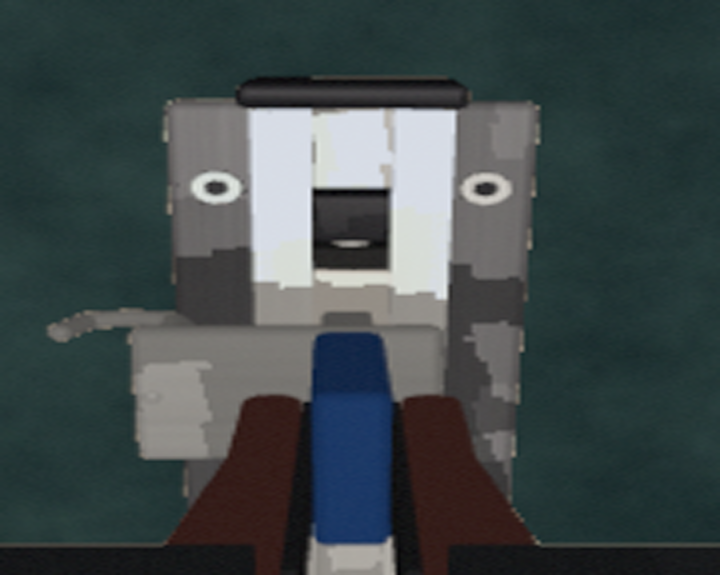

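View pics/s10z.png

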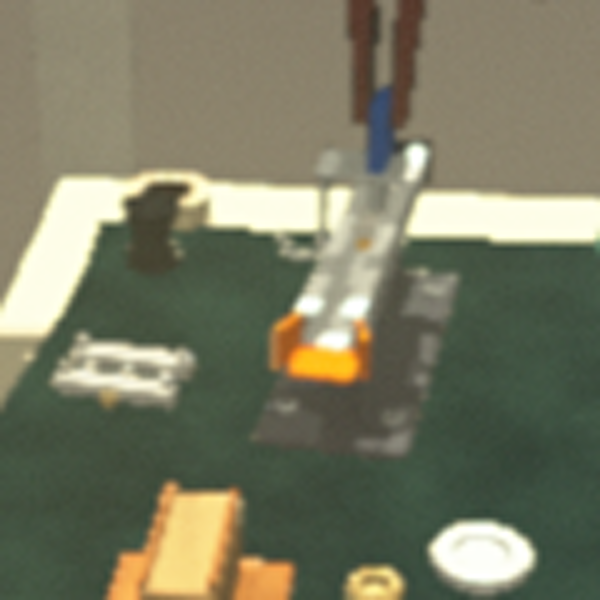

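Call:
step_arm --moves '[0,-0.0007,0,0,0,-0.0012,0,0,0,-0.0012,0,0]'

```text
time_s: 12.15
ee_pos: [0.5162, 0.1263, 0.1163]
orientation: [3.132, -0.204, 0.0]
wrist_force: [-0.8, -5.1, 1.5]
width: 0.0098
```

```bash
python3 - <<'E'
from h import *
st(); snap('side','s11'); snap('wrist','w11'); st()
im=cv2.imread('pics/s11.png'); cv2.imwrite('pics/s11z.png',cv2.resize(im[150:215,235:285],None,fx=12,fy=9,interpolation=cv2.INTER_CUBIC))
im=cv2.imread('pics/s10.png'); cv2.imwrite('pics/s10y.png',cv2.resize(im[150:215,235:285],None,fx=12,fy=9,interpolation=cv2.INTER_CUBIC))
im=cv2.imread('pics/w11.png'); cv2.imwrite('pics/w11z.png',cv2.resize(im[70:300,170:350],None,fx=4,fy=2.5,interpolation=cv2.INTER_CUBIC))
E
```

```text
t 12.15 raily 36.0 lat 0.1 z 116.3 yaw -7.46 rv [ 3.1318e+00 -2.0400e-01  4.0000e-04] F along -5.19 lat -0.15 z 1.55 M [-1.197  0.263 -0.029] w 0.0098
t 12.25 raily 35.9 lat 0.1 z 116.3 yaw -7.46 rv [ 3.1318e+00 -2.0410e-01  4.0000e-04] F along -5.22 lat -1.56 z 2.07 M [-1.158  0.198 -0.021] w 0.0098
```

View pics/s11z.png

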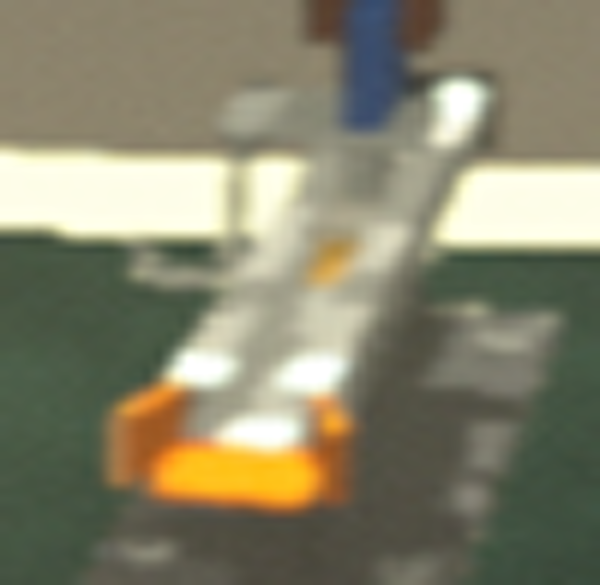

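View pics/w11z.png

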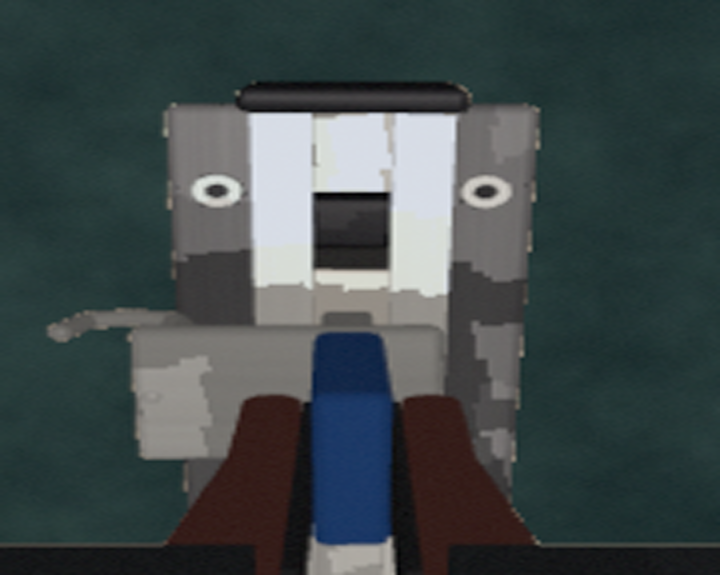

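```bash
python3 - <<'E'
from h import *
o=sensors.get_obs(); u=np.array([.131,.9914])
K=lambda r:70+r/2.5
for nm,r,z in(('plate face',268,.071),('plate back',247,.074),('housing',193,.074),('nose top',272,.0752),('cap front',110,.081)):
    P=wray(o,(257.2,K(r)),z); print(nm,round((P[:2]-[.4983,-.0085])@u*1e3-100,1))
E
```

```text
plate face 59.8
plate back 66.2
housing 80.1
nose top 60.0
cap front 101.1
```

Call:
step_arm --moves '[0,0.0007,0,0,0,0.0014,0,0,0,0.002,0,0]'

```text
time_s: 12.55
ee_pos: [0.5159, 0.125, 0.1161]
orientation: [3.133, -0.203, 0.0]
wrist_force: [0.2, 0.5, -0.3]
width: 0.0098
```

```bash
python3 - <<'E'
from h import *
st()
E
```

```text
t 12.55 raily 34.6 lat 0.01 z 116.1 yaw -7.43 rv [ 3.1334e+00 -2.0350e-01  3.0000e-04] F along 0.49 lat 0.11 z -0.34 M [-0.188 -0.002 -0.007] w 0.0098
```

Call:
step_arm --moves '[0,0.0005,0,0,0,0.001,0,0,0,0.001,0,0]'

```text
time_s: 12.85
ee_pos: [0.5159, 0.1246, 0.116]
orientation: [3.135, -0.203, 0.0]
wrist_force: [-0.0, 1.2, -0.5]
width: 0.0097
```

```bash
python3 - <<'E'
from h import *
st()
E
```

```text
t 12.85 raily 34.3 lat -0.02 z 116.0 yaw -7.41 rv [ 3.1348e+00 -2.0290e-01  5.0000e-04] F along 1.2 lat -0.19 z -0.48 M [ 0.175 -0.108  0.025] w 0.0097
```

Call:
step_arm --moves '[0,-0.0004,0.0004,0,0,-0.0004,0.0008,0,0,-0.0004,0.0008,0]'

```text
time_s: 13.15
ee_pos: [0.516, 0.125, 0.1155]
orientation: [3.135, -0.203, 0.001]
wrist_force: [-0.9, -1.3, 1.3]
width: 0.0097
```

```bash
python3 - <<'E'
from h import *
st()
E
```

```text
t 13.15 raily 34.6 lat 0.08 z 115.5 yaw -7.41 rv [ 3.1346e+00 -2.0290e-01  1.1000e-03] F along -1.42 lat -0.77 z 1.32 M [-0.344  0.095 -0.014] w 0.0097
```

Call:
step_arm --moves '[0,0,0,0,0,0,0,0,0,0,0,0,0,0,0,0,0,0,0,0,0,0,0,0]' --gripper 130

```text
time_s: 13.75
ee_pos: [0.516, 0.125, 0.1154]
orientation: [3.135, -0.203, 0.001]
wrist_force: [-0.1, -0.7, -0.4]
width: 0.043
```

Call:
step_arm --moves '[0,0,-0.01,0,0,0,-0.03,0,0,0,-0.06,0,0,0,-0.09,0,0,0,-0.12,0,0,0,-0.12,0]'

```text
time_s: 14.35
ee_pos: [0.5174, 0.1253, 0.2416]
orientation: [-3.133, 0.203, -0.015]
wrist_force: [-0.4, -0.0, 0.9]
width: 0.0428
```

```bash
python3 - <<'E'
from h import *
st(); snap('wrist','w12'); snap('side','s12')
for c in('wrist','side'):
  for n in('hanger','hanger_tab'):
    for r in nets.spot_point(n,c)[:1]:
      p=r['centre'][:2]-np.array([.4983,-.0085]); print(c,n,np.round(r['centre'],4),round(r['score'],2),'raily',p@[131,991.4]-100)
im=cv2.imread('pics/s12.png'); cv2.imwrite('pics/s12z.png',cv2.resize(im[130:215,225:295],None,fx=9,fy=7,interpolation=cv2.INTER_CUBIC))
o=sensors.get_obs(); print(wproj(o,[[.516,.125,.13]]))
E
```

```text
t 14.35 raily 35.2 lat 1.42 z 241.6 yaw 352.6 rv [-3.1331  0.2027 -0.015 ] F along -0.1 lat -0.41 z 0.91 M [-0.047 -0.1   -0.028] w 0.0428
wrist hanger [0.5122 0.1294 0.0642] 0.67 raily 38.534959999999984
wrist hanger_tab [0.518  0.1238 0.1078] 0.89 raily 33.74292
side hanger [0.5171 0.1258 0.0656] 0.69 raily 35.607820000000004
side hanger_tab [0.515  0.1235 0.1167] 0.57 raily 33.05250000000001
[[257.91482792 185.19477736]]
```

View pics/s12z.png

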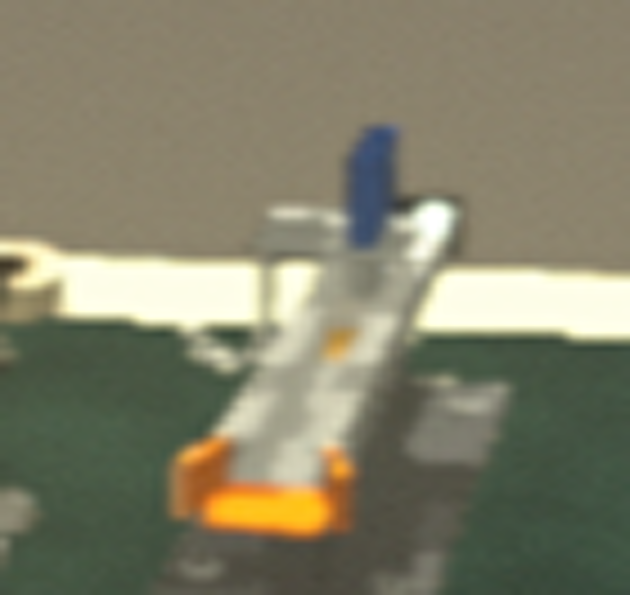

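View pics/w12.png

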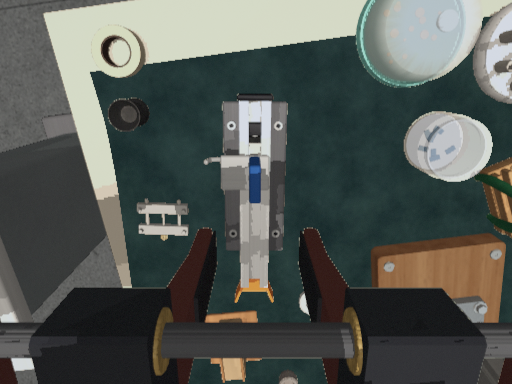

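```bash
python3 - <<'E'
from h import *
snap('wrist','w13'); o=sensors.get_obs(); st()
b=cv2.imread('pics/w13.png').astype(int); m=((b[...,0]>60)&(b[...,0]-b[...,2]>40)).astype(np.uint8); m[210:]=0;m[:140]=0;m[:,:235]=0;m[:,275:]=0
ys,xs=np.nonzero(m); print(ys.min(),ys.max(),xs.min(),xs.max())
P=wray(o,(xs[ys>ys.max()-3].mean(),ys.max()+1),.133); print('tab rear top edge raily',(P[:2]-[.4983,-.0085])@[131,991.4]-100, '-> origin +17')
cv2.imwrite('pics/w13z.png',cv2.resize(b[90:300,200:310].astype(np.uint8),None,fx=6,fy=2.8,interpolation=cv2.INTER_CUBIC))
E
```

```text
t 14.7 raily 34.5 lat -0.47 z 233.8 yaw -7.41 rv [ 3.1341e+00 -2.0290e-01 -3.0000e-03] F along 0.74 lat -0.36 z -0.42 M [-0.002 -0.055 -0.01 ] w 0.043
158 204 253 264
tab rear top edge raily 18.21505760848335 -> origin +17
```

View pics/w13z.png

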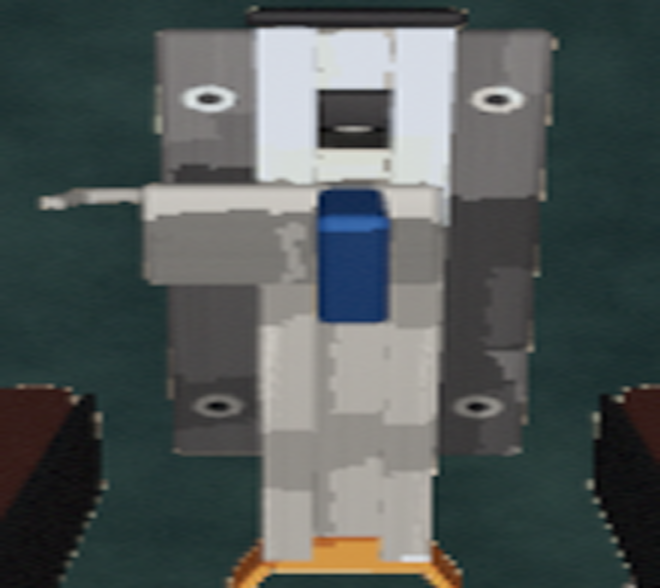

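```bash
python3 - <<'E'
from h import *
print(robot.job_done())
E
```

```text
the job is handed in; nothing more can be done
None
```

The hanger is latched in the rail and I let go of it; the job is handed in after about 15 s of robot time. I gripped it by the blue tab, lifted it off the block, entered it at the orange mouth and slid it in against the sprung stop.

- **Push:** the force rose to about 5 N at most. That is a little under the 6 to 9 N you gave for the latch.
- **Latch test:** when I pulled back 1.4 mm the push fell from 5 N to about zero. Pulling further moved the hanger only 0.3 mm of the 1 mm asked, and the force reversed to about 1.2 N. This shows the catch is holding.
- **After release:** with the gripper 12 cm above, the hanger's origin measures about +35 mm along the rail, matching the 34.7 mm expected from the catch I could see. Unlatched, it would have sprung back to about 29 mm. The buffer still looks compressed.

**Checks that were weaker:**
- The network position readings after release spread from +33 to +38.5 mm.
- I could not see in the pictures whether the catch is up, so that rests on the pull-back force and the hanger staying put.
- The block and dies looked undisturbed in the pictures, but I did not measure them again.

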